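# Couple the tap spout to the water manifold

### The job

Take the dust cap off the quick coupler on the water manifold and lay it in the small steel dish. Then pull the coupler's sleeve back (down) until it stays back by itself and let go of it, take the tap spout with the long side outlet from the fittings rack, and push its plug fully home in the coupler with the outlet pointing out over the drip tray, so that the sleeve springs forward again and locks it. Let go of the spout, and leave the other fittings and everything else on the counter where they stand.

Things in the scene. Friction and masses are not known exactly. Their poses are not given: they have to be found in the camera images.
- mouth (a point): Centre of the coupler's round mouth, on its top rim, 88 mm above the counter. Its frame is the manifold's: z up along the coupler axis, -x towards the drip tray, y along the manifold. The coupler body is an upright brass tube fixed on the manifold, 32 mm outside, 24.4 mm bore, flared to 28 mm over the top 5 mm.
- manifold: Aluminium block fixed on the counter, 75 (x) x 200 (y) x 40 mm high, the coupler on its middle; origin under its centre. At y = +75 mm stands a pressure gauge (42 mm dial, 24 mm thick in x, top at 100 mm), at y = -75 mm a stop valve with a 40 mm knob (top at 84 mm): grip the sleeve with the fingers on its -x and +x sides.
- tray (a point): Centre of the top of the grated drip tray in front of the manifold, 15 mm above the counter: it reaches from x = -37 to -160 mm of the manifold, 160 mm wide in y.
- sleeve (a joint): Slide of the coupler's sleeve (m): 0 = forward (up, locked), 0.010 = fully back (down, hard stop). A spring pushes it forward with 4 N at 0 to 8 N at 0.010. Pulled back to the stop it catches and, let go, stays at about 0.0075 until a plug is pushed home, which makes it spring to 0. While it is forward it blocks a plug from going in (do not force it) or out.
- sleeve_mid (a point): Centre of the sleeve, the steel ringed collar round the coupler: 42 mm outside diameter, 35 mm high (17.5 mm above and below this point, moves down with it). With the sleeve forward its top is 1 mm below the mouth.
- cap: Grey plastic dust cap, 30 g, resting loose on the coupler's mouth: disc 40 mm across, 5 mm thick, origin at the centre of the disc's underside (on the mouth's rim), z up; a stub of 21 mm diameter reaches 5 mm down into the mouth; a round knob of 20 mm diameter stands on the disc from 5 to 37 mm above the origin.
- dish: Small square open steel dish fixed on the counter, 110 x 110 mm, 35 mm high, walls and floor 4 mm; origin at the centre of its underside, z up, x and y along its sides.
- spout: Tap spout, 0.22 kg, upright in one of the rack's holes; origin at its plug's tip, z up. Plug 22 mm diameter (tip edge bevelled 1.3 mm); flange 36 mm diameter, underside at 32 mm, rests on the rack or the mouth; head 34 (x) x 24 (y) mm from 62 to 98 mm height, gripped across y; outlet tube along +x at 74 mm. Pushing it home takes about 10 N; it then may ride 1 to 2 mm up.
- outlet (a point): The open lower end of the spout's 12 mm outlet tube: 92 mm out along the spout's +x and 46 mm above the plug tip.
- rack: White plastic block fixed on the counter, 60 (x) x 250 (y) x 42 mm high, with three upright square holes 25 mm wide at y = -80, 0 and +80 mm, which hold the three fittings; origin at the centre of its underside.
- blank: Another fitting in the rack, to be left there: the same plug and flange under a plain round knob of 26 mm diameter, top at 86 mm above the origin (plug tip); no outlet.
- rinser: Another fitting in the rack, to be left there: the same plug and flange under a cone-shaped head of 40 mm diameter, top at 82 mm above the origin (plug tip); no outlet.
- cup: Paper cup 66 mm across, 75 mm high, standing on the drip tray; origin at the centre of its underside. To be left there.
- sauce: Bystander: sauce bottle, 54 mm across, 160 mm high, origin under its centre.
- jar: Bystander: jar, 60 mm across, 90 mm high, origin under its centre.
- can: Bystander: can, 66 mm across, 115 mm high, origin under its centre.
- shaker: Bystander: steel shaker, 40 mm across, 80 mm high, origin under its centre.
- napkins: Bystander: cardboard box 50 x 75 x 50 mm high, origin under its centre.
Mind the look-alikes: they are no part of the job. Leave any blue look-alike of the spout alone.

How it is judged:
On the way, in this order (a step that is already met when the one before it is completed fails the run):
1. the dust cap lies in the dish, let go of, the sleeve still forward (x of cap in the frame of dish between -0.05 and 0.05 m and y of cap in the frame of dish between -0.05 and 0.05 m and height (world z) of cap below 0.035 m and contact force between the fingers and cap below 0.1 N and value of joint sleeve below 0.0025 m), for 0.2 s.
2. the sleeve stays back by itself, let go of (value of joint sleeve above 0.0055 m and contact force between anything else and sleeve below 0.1 N), for 0.2 s.
3. the spout's plug is home in the coupler and the sleeve has sprung forward (value of joint sleeve below 0.0025 m and horizontal distance between spout and mouth below 0.004 m and z of spout in the frame of mouth below -0.0285 m), for 0.2 s.
At the end, for the whole second after the job is handed in: The spout's plug is home in the coupler (flange within 3.5 mm of the mouth, axis within 4 mm, upright within 7 degrees), its outlet points over the drip tray (within 23 degrees of the manifold's -x), the sleeve is forward within 2.5 mm, the dust cap lies in the dish, and all is at rest (all of step 3 and angle between spout's own z axis and vertical below 0.12 rad and angle between the x axis of spout and the x axis of mouth, either way round below 0.4 rad and x of outlet in the frame of mouth below -0.05 m and linear speed of each of spout, cap below 0.02 m/s and x of cap in the frame of dish between -0.05 and 0.05 m and y of cap in the frame of dish between -0.05 and 0.05 m and height (world z) of cap below 0.035 m); the robot touches nothing.
It fails at once if another fitting in the rack is taken or shifted by more than 20 mm (distance of any of blank, rinser from where it was at the start of the episode above 0.02 m).
It fails at once if a bystander is shifted by more than 30 mm or knocked over (distance of any of cup, sauce, jar, can, shaker, napkins from where it was at the start of the episode above 0.03 m or angle between any of cup, sauce, jar, can, shaker's own z axis and vertical above 0.6 rad).
It also fails if it takes over 72 s, if anything falls off the work surface, if the arm or the gripper's body presses on something with over 40 N, if the wrist force passes 120 N, or if a joint passes its speed limit or range.

### The arm

A 7-joint arm with a two-finger parallel gripper is mounted at the origin on the work surface. World frame = base frame: x ahead of the robot, y to its left, z up, the work surface at z = 0. Lengths are in m, angles in rad, forces in N, time in s.
With the tool pointing down it reaches from about 0.35 to 0.775 m from the base axis. Payload 3.1 kg.
Tool frame: the origin (TCP) lies at the very end of the fingers, on their centre line; the grasp point (between the pads) lies 19 mm behind it (ctrl.grip_point_offset is the distance from the TCP to the grasp point, in m); y points along the fingers, z is the direction in which the jaws open and shut, and the axes are right-handed (so a half turn about y gives the same grasp; the last joint's range is limited). The gripper opens to 85 mm and grips with 20 to 120 N. Pads are 22 mm wide; open, the fingers measure 114 mm over their backs; the gripper's body (76 mm by 85 mm) begins 54 mm behind the grasp point. The pads swing forward as they close: fully open they stand 13 mm farther back than shut.
Start: joints at [1.089, 0.311, 0.014, 1.512, -0.004, 1.319, -0.027], TCP at [0.234, -0.498, 0.231] pointing down, gripper open.
Joint ranges: [-2.7, 2.7], [-0.3, 1.91], [-1.27, 1.3], [0.12, 2.57], [-1.44, 4.58], [0.2, 2.03], [-3.05, 3.05]. Speed limits (rad/s): [2.79, 2.79, 3.14, 3.14, 3.14, 3.14, 3.14].

### API

Orientations are given as a unit quaternion [w, x, y, z].
In Python, from rig import ctrl gives the robot as it stands. Calls block until the motion is done:
- ctrl.move_ptp(position, orientation): joint-space move of the TCP to a pose.
- ctrl.move_l(position, attitude=None, vel=0.15, threshold=None): straight line of the TCP; attitude=None keeps the orientation; vel is the mean speed in m/s. With threshold (N) it stops when the force on the tool has changed by that much, and returns True; else False.
- ctrl.set_joints(angles): joint-space move.
- ctrl.gripper_to(opening): finger opening in m; the grip force is fixed at half the most; returns when the fingers have stopped.
- ctrl.hold(seconds).
- ctrl.ik(position, orientation): joint angles nearest the present ones, or None.
- ctrl.sense(): the state.
- ctrl.snapshot(name): name is "scene" or "top" or "wrist"; returns (picture, depth): 400x640x3 uint8, red, green, blue; 400x640 float32, m along the optical axis (not along the pixel's ray), 0 where there is no reading.
- ctrl.camera_model(name): a dict with "intrinsics" (3x3 intrinsics, pixels), "distortion" ([k1, k2, p1, p2, k3] as OpenCV has them; the pictures are not rectified), "rvec" (rotation vector, rad) and "tvec" (3), from world to camera coordinates, as OpenCV has them. Camera axes: x right, y down, z forward; pixel columns grow to the right and rows downward; lengths in m; the calibration is good to about 2 mm. A picture is of the moment at which its call begins: read the wrist's pose just before it. camera_model takes no time and is no camera call; for the wrist camera it gives the pose at the moment of the call.
A pose or a line that the arm cannot do raises ctrl.IKError and nothing moves.
- ctrl.finish_job(): hands the job in, once; it reports no verdict.
The state is a dict: "time": time; "joint_positions": joint angles; "qvel": joint speeds; "joint_torque": joint torques, N m; "tcp_pos": TCP position; "ee_rot": TCP orientation; "contact_force": force on the tool from outside, world axes, zero at the start; "wrist_torque": the same for the moment, N m; "opening": finger opening in m.
Only numpy, scipy, OpenCV 4.12 (cv2) and the standard library are available. Lean on these libraries where they do the work, as an engineer would, in place of code of your own. Each camera call takes 0.05 s, during which the arm holds its last target.

## Working session

There is one attempt and no reset: what is moved stays moved. The work goes in short steps, each a Python script; the robot and the scene stay as the last script left them, time stands still between calls to the robot, and variables do not carry over. Pictures are saved under pics/ and viewed, and the job is handed in when it is done.

```bash
ls; mkdir -p pics; cat > h.py <<'E'
import numpy as np, cv2
from rig import ctrl
def save(n,fn,crop=None,k=1):
    p,d=ctrl.snapshot(n); m=ctrl.camera_model(n)
    np.savez('pics/'+fn+'.npz',p=p,d=d,K=m['intrinsics'],D=m['distortion'],r=m['rvec'],t=m['tvec'])
    cv2.imwrite('pics/'+fn+'.png',cv2.cvtColor(p,cv2.COLOR_RGB2BGR))
def load(fn): return np.load('pics/'+fn+'.npz')
def crop(fn,x0,y0,x1,y1,k,out):
    p=load(fn)['p'][y0:y1,x0:x1]
    cv2.imwrite('pics/'+out+'.png',cv2.resize(cv2.cvtColor(p,cv2.COLOR_RGB2BGR),None,fx=k,fy=k,interpolation=cv2.INTER_CUBIC))
def ray(f,u,v):
    q=cv2.undistortPoints(np.array([[[u,v]]],float),f['K'],f['D'])[0,0]
    R=cv2.Rodrigues(f['r'])[0]; t=np.ravel(f['t'])
    return -R.T@t, R.T@np.array([q[0],q[1],1.])
def atz(f,u,v,z):
    o,d=ray(f,u,v); return o+d*(z-o[2])/d[2]
def dep(f,u,v):
    o,d=ray(f,u,v); return o+d*f['d'][int(v),int(u)]
def cloud(f):
    d=f['d']; vv,uu=np.mgrid[0:d.shape[0],0:d.shape[1]]
    q=cv2.undistortPoints(np.stack([uu.ravel(),vv.ravel()],1).astype(float)[:,None],f['K'],f['D'])[:,0]
    R=cv2.Rodrigues(f['r'])[0]; t=np.ravel(f['t'])
    c=np.c_[q,np.ones(len(q))]*d.ravel()[:,None]
    w=(c-t)@R; w[d.ravel()==0]=np.nan
    return w.reshape(d.shape+(3,))
E
python3 - <<'E'
from h import *
save('top','top0'); save('scene','scene0')
print(ctrl.sense()['time'], ctrl.sense()['tcp_pos'],ctrl.sense()['ee_rot'],ctrl.grip_point_offset)
for n in('top','scene'):
    f=load(n+'0');print(f['K'],f['D'],ray(f,320,200))
E
```

```text
pics
0.1 [ 0.23389256 -0.49707398  0.23033592] [ 0.15406374 -0.15445234  0.69079732 -0.68935325] 0.0187
[[437.79573176   0.         326.98729267]
 [  0.         437.79573176 197.14390861]
 [  0.           0.           1.        ]] [0.03617268 0.         0.         0.         0.        ] (array([ 0.36166668, -0.00440881,  1.08766859]), array([ 0.18024162,  0.02745899, -0.98339018]))
[[499.7670918    0.         320.70644988]
 [  0.         499.7670918  202.78664091]
 [  0.           0.           1.        ]] [-0.16282209  0.          0.          0.          0.        ] (array([ 1.21505685, -0.7845025 ,  1.08749193]), array([-0.46077098,  0.5612058 , -0.68758363]))
```

View pics/top0.png

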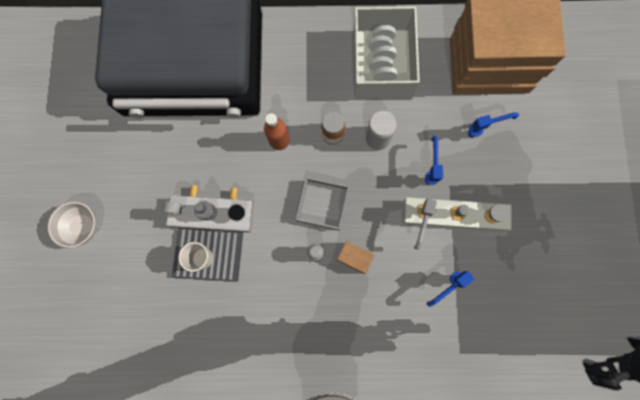

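View pics/scene0.png

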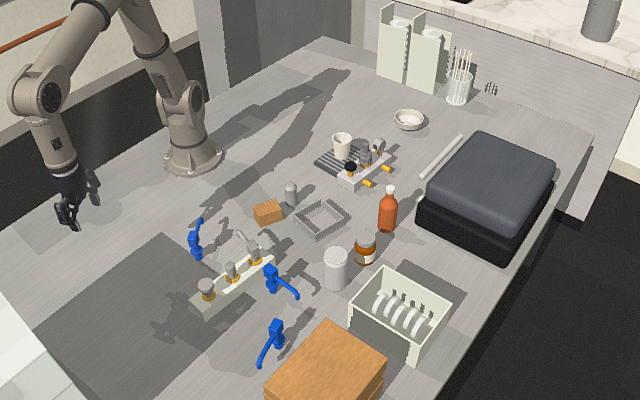

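The top view shows the manifold at about (209,213), the tray at (207,255), the dish at (322,201) and the rack at (457,213). The grey spout is at (427,208) in the rack. Three blue look-alikes stand at (436,175), (480,125) and (462,279). I'll enlarge both areas.

```bash
python3 - <<'E'
from h import *
crop('top0',155,165,355,290,4,'c1'); crop('top0',380,90,540,300,3.5/1.25,'c2'); crop('scene0',170,120,410,320,3.2,'c3')
w=cloud(load('top0'))
for n,(u,v) in dict(knob=(206,207),gauge=(174,211),valve=(237,212),spouthead=(428,206),blank=(462,211),rinser=(494,214),dishc=(322,201),sauce=(271,119)).items(): print(n,w[v,u].round(4))
E
```

```text
knob [0.5296 0.2865 0.0918]
gauge [0.5202 0.3582 0.0955]
valve [0.5189 0.2168 0.0822]
spouthead [ 0.5258 -0.221   0.108 ]
blank [ 0.5155 -0.2993  0.098 ]
rinser [ 0.5089 -0.3723  0.0931]
dishc [0.5579 0.0208 0.0029]
sauce [0.7164 0.1306 0.1596]
```

View pics/c1.png

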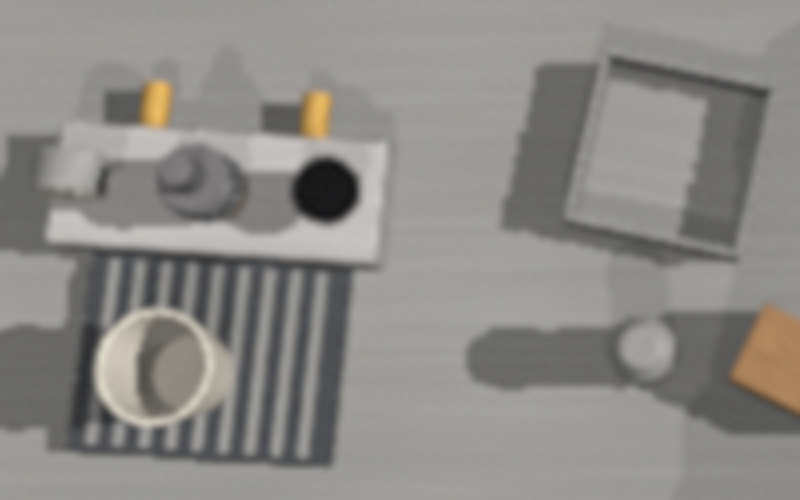

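View pics/c2.png

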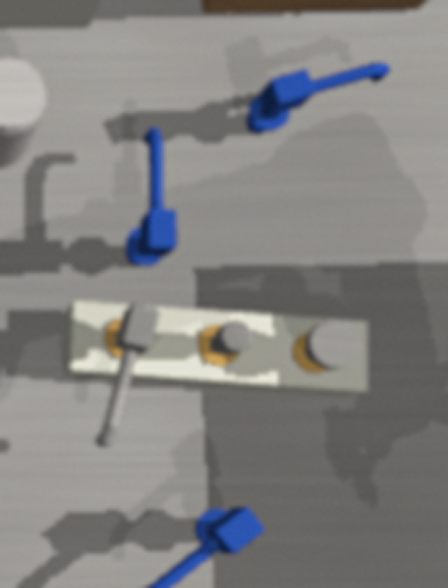

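View pics/c3.png

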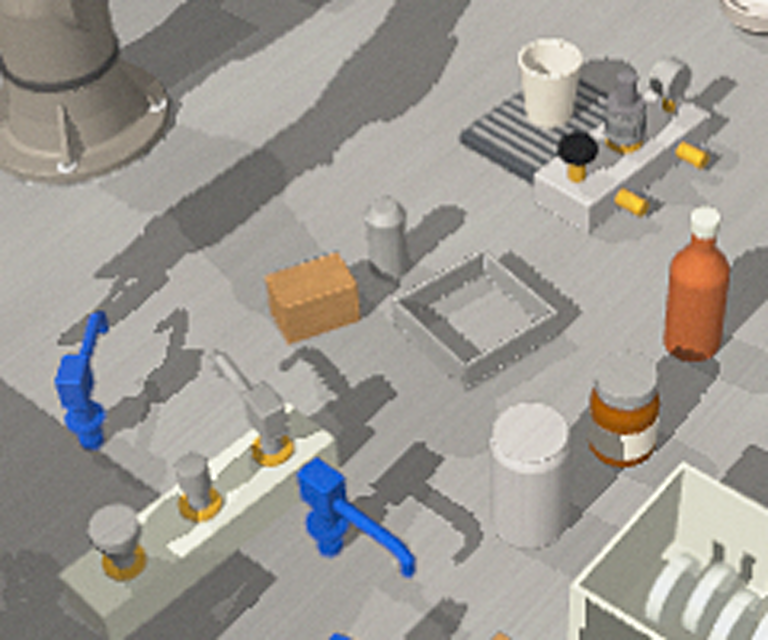

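The one that fits is the grey spout at (427,208), sitting in the rack's +y hole with its long outlet towards the robot. The blank at (462,211) and the rinser at (494,214) have no outlet, and the three blue ones are decoys. Next I'll measure with the depth cloud.

```bash
cat >> h.py <<'E'
def rect(w,z,tol,box):
    x0,x1,y0,y1=box
    m=(abs(w[...,2]-z)<tol)&(w[...,0]>x0)&(w[...,0]<x1)&(w[...,1]>y0)&(w[...,1]<y1)
    P=w[m][:,:2]; r=cv2.minAreaRect((P*1000).astype(np.float32)); return len(P),r
E
python3 - <<'E'
from h import *
for n in('top0','scene0'):
    w=cloud(load(n)); print(n)
    print('manifold',rect(w,.04,.005,(.45,.6,.15,.42)))
    print('tray',rect(w,.015,.005,(.33,.5,.17,.42)))
    print('dish',rect(w,.035,.006,(.46,.65,-.06,.11)))
    print('dishfloor',rect(w,.004,.003,(.46,.65,-.06,.11)))
    print('rack',rect(w,.042,.005,(.45,.6,-.45,-.12)))
    for nm,b,zr in (('knob',(.48,.57,.24,.33),(.115,.14)),('capdisc',(.48,.57,.24,.33),(.086,.1)),('gauge',(.47,.57,.33,.4),(.06,.11)),('valve',(.47,.57,.17,.24),(.075,.09)),('spouthead',(.49,.56,-.26,-.18),(.1,.115)),('outlet',(.38,.505,-.26,-.15),(.06,.11)),
      ('blank',(.48,.56,-.34,-.26),(.09,.11)),('rinser',(.48,.56,-.42,-.33),(.085,.11))):
        m=(w[...,0]>b[0])&(w[...,0]<b[1])&(w[...,1]>b[2])&(w[...,1]<b[3])&(w[...,2]>zr[0])&(w[...,2]<zr[1])
        if m.sum(): 
            P=w[m]; print(nm,m.sum(),P.mean(0).round(4),np.median(P[:,2]).round(4),P.min(0).round(3),P.max(0).round(3))
            if nm=='outlet':
                q=P[:,:2]-P[:,:2].mean(0);e=np.linalg.svd(q)[2][0];print('dir',e,np.degrees(np.arctan2(e[1],e[0])))
E
```

```text
top0
manifold (1690, ((524.1232299804688, 294.79620361328125), (198.18032836914062, 74.75382232666016), 85.69017791748047))
tray (2570, ((427.6660461425781, 291.7665710449219), (132.69708251953125, 188.53903198242188), 0.24039562046527863))
dish (301, ((548.3242797851562, 20.691238403320312), (110.00872802734375, 110.21510314941406), 77.33863830566406))
dishfloor (1636, ((555.5675048828125, 24.739547729492188), (190.31838989257812, 168.95181274414062), 0.6640611290931702))
rack (1893, ((541.20361328125, -308.877685546875), (251.43919372558594, 105.65977478027344), 85.40021514892578))
knob 68 [0.524  0.294  0.1232] 0.1236 [0.515 0.285 0.115] [0.534 0.305 0.127]
capdisc 157 [0.522  0.2908 0.0918] 0.0918 [0.505 0.275 0.086] [0.544 0.315 0.1  ]
gauge 227 [0.5276 0.3646 0.0915] 0.0947 [0.515 0.347 0.067] [0.543 0.388 0.103]
valve 227 [0.5182 0.2196 0.0824] 0.0825 [0.5   0.201 0.075] [0.538 0.239 0.087]
spouthead 161 [ 0.5248 -0.2257  0.1063] 0.1066 [ 0.508 -0.241  0.1  ] [ 0.542 -0.212  0.112]
outlet 182 [ 0.467  -0.2083  0.0856] 0.0864 [ 0.432 -0.225  0.065] [ 0.504 -0.194  0.093]
dir [-
[... 829 characters left out ...]
.1237] 0.1233 [0.518 0.282 0.116] [0.533 0.306 0.134]
capdisc 80 [0.5264 0.2876 0.0934] 0.0939 [0.501 0.271 0.086] [0.547 0.313 0.1  ]
gauge 127 [0.533  0.3617 0.0866] 0.0882 [0.516 0.344 0.062] [0.545 0.39  0.103]
valve 101 [0.5195 0.215  0.0843] 0.085 [0.496 0.195 0.075] [0.538 0.236 0.09 ]
spouthead 99 [ 0.5263 -0.229   0.1083] 0.1089 [ 0.507 -0.243  0.101] [ 0.543 -0.213  0.115]
outlet 81 [ 0.463  -0.2094  0.0874] 0.09 [ 0.432 -0.224  0.065] [ 0.495 -0.198  0.096]
dir [ 0.9657895  -0.25932729] -15.030149635802296
blank 72 [ 0.5188 -0.3083  0.0958] 0.0957 [ 0.506 -0.32   0.091] [ 0.53  -0.295  0.101]
rinser 198 [ 0.5131 -0.3871  0.093 ] 0.0934 [ 0.49  -0.407  0.085] [ 0.533 -0.366  0.1  ]
```

```bash
cat >> h.py <<'E'
from scipy.spatial.transform import Rotation as Ro
def quat(deg):
    a=np.radians(deg); z=np.array([np.cos(a),np.sin(a),0]); y=np.array([0,0,-1.]); x=np.cross(y,z)
    q=Ro.from_matrix(np.c_[x,y,z]).as_quat(); return [q[3],q[0],q[1],q[2]]
def best(pos,deg):
    o=[]
    for d in (deg,deg+180):
        j=ctrl.ik(pos,quat(d)); 
        if j is not None: o.append((abs(j[6]),d,np.round(j,2)))
    return sorted(o,key=lambda a:a[0])
def st(): 
    s=ctrl.sense(); print('t %.2f'%s['time'],np.round(s['tcp_pos'],4),'F',np.round(s['contact_force'],1),'op %.4f'%s['opening'])
E
python3 - <<'E'
from h import *
for p,d in (((.524,.294,.2),-4.3),((.524,.294,.053),-4.3),((.548,.0207,.023),-4.3),((.525,-.227,.073),72.5),((.524,.294,.12),85.7)):
    print(p,best(p,d))
E
```

```text
(0.524, 0.294, 0.2) [(np.float64(1.0431649979200592), -4.3, array([ 0.11,  0.66, -1.09,  1.39,  0.58,  1.43, -1.04])), (np.float64(2.1036868095736865), 175.7, array([ 0.1 ,  0.66, -1.08,  1.39,  0.57,  1.43,  2.1 ]))]
(0.524, 0.294, 0.053) [(np.float64(1.1877630961283463), -4.3, array([ 0.12,  0.84, -1.08,  1.57,  0.78,  1.22, -1.19])), (np.float64(1.9555886278662042), 175.7, array([ 0.12,  0.84, -1.08,  1.57,  0.78,  1.21,  1.96]))]
(0.548, 0.0207, 0.023) [(np.float64(0.4891368175302381), -4.3, array([ 0.37,  0.6 , -0.61,  1.75,  0.42,  0.92, -0.49])), (np.float64(2.3677329483241234), 175.7, array([ 0.65,  0.8 , -1.08,  1.74,  0.79,  1.1 ,  2.37]))]
(0.525, -0.227, 0.073) [(np.float64(1.4030539221204303), 72.5, array([ 0.74,  0.54, -0.51,  1.65,  0.3 ,  1.03,  1.4 ])), (np.float64(1.5443419361617488), 252.5, array([ 0.45,  0.49, -0.1 ,  1.66,  0.06,  0.99, -1.54]))]
(0.524, 0.294, 0.12) [(np.float64(0.45093461262724577), 85.7, array([ 0.12,  0.75, -1.1 ,  1.5 ,  0.68,  1.31,  0.45])), (np.float64(2.5316178586584015), 265.7, array([-0.03,  0.62, -0.79,  1.51,  0.46,  1.21, -2.53]))]
```

```bash
python3 - <<'E'
from h import *
ctrl.move_ptp([.524,.294,.22],quat(-4.3)); st(); print(np.round(ctrl.sense()['joint_positions'],2))
save('wrist','w1'); w=cloud(load('w1'))
print(np.nanmin(w.reshape(-1,3),0),np.nanmax(w.reshape(-1,3),0))
E
```

```text
t 3.06 [0.5248 0.2927 0.2198] F [-0.1  0.9  0.6] op 0.0852
[ 0.1   0.65 -1.09  1.35  0.57  1.47 -1.03]
[ 0.05509183 -0.06784904 -0.00295121] [0.95058758 0.48390504 0.31114116]
```

View pics/w1.png

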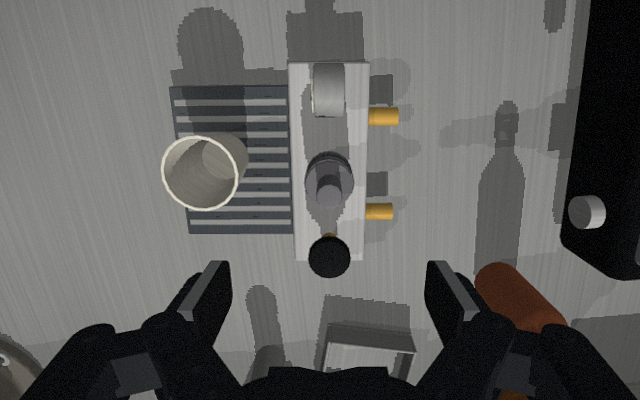

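The wrist view shows the cap knob's top at about (329,189), the gauge at (328,90), the valve knob at (329,257) and the cup at (201,172) on the tray. I'll measure these.

```bash
python3 - <<'E'
from h import *
crop('w1',280,50,380,280,2.6,'c4')
f=load('w1'); w=cloud(f)
print('manifold',rect(w,.04,.004,(.45,.6,.15,.42)))
for nm,b,zr in (('knob',(.49,.56,.26,.33),(.12,.14)),('disc',(.49,.56,.26,.33),(.089,.098)),('cup',(.35,.47,.25,.4),(.08,.095))):
    m=(w[...,0]>b[0])&(w[...,0]<b[1])&(w[...,1]>b[2])&(w[...,1]<b[3])&(w[...,2]>zr[0])&(w[...,2]<zr[1])
    P=w[m]; print(nm,len(P),P.mean(0).round(4),P.min(0).round(4),P.max(0).round(4)); v,u=np.nonzero(m); print(u.mean(),v.mean(),u.min(),u.max(),v.min(),v.max(), cv2.minEnclosingCircle((P[:,:2]*1000).astype(np.float32)))
print(atz(f,329,189,.125))
E
```

```text
manifold (10279, ((524.7564086914062, 295.9942321777344), (199.0511474609375, 75.22730255126953), 85.7077407836914))
knob 555 [0.5249 0.2969 0.1253] [0.5152 0.2863 0.12  ] [0.5344 0.3057 0.1275]
328.54774774774774 194.66846846846846 316 341 182 208 ((524.793212890625, 295.9784851074219), 10.028000831604004)
disc 1026 [0.5252 0.3011 0.0937] [0.5051 0.2773 0.089 ] [0.5446 0.3156 0.0979]
328.3840155945419 178.1384015594542 305 352 160 205 ((524.702392578125, 295.8769836425781), 19.9030818939209)
cup 1501 [0.4133 0.311  0.0873] [0.3846 0.2798 0.08  ] [0.4505 0.3445 0.0921]
195.61558960692872 174.35776149233845 161 240 135 210 ((417.637939453125, 311.8974914550781), 33.03601837158203)
[0.52559361 0.30111067 0.125     ]
```

View pics/c4.png

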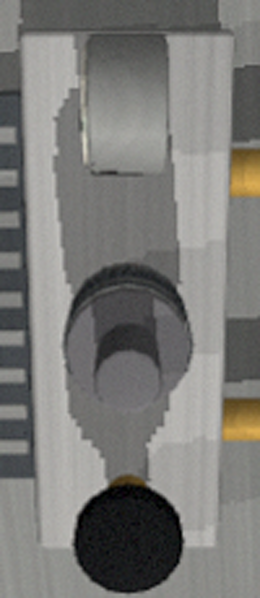

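```bash
cat >> h.py <<'E'
def goto(p,deg,vel=.1,fix=1):
    p=np.array(p,float); c=p.copy(); ctrl.move_l(list(c),quat(deg),vel)
    for _ in range(fix):
        e=p-np.array(ctrl.sense()['tcp_pos'])
        if np.linalg.norm(e)<.0005: break
        c=c+e; ctrl.move_l(list(c),quat(deg),.05)
    st(); return c
E
python3 - <<'E'
from h import *
ctrl.gripper_to(.055); st()
goto([.5246,.2956,.15],-4.3)
goto([.5246,.2956,.099],-4.3,.08)
ctrl.gripper_to(0.0); st()
goto([.5246,.2956,.17],-4.3,.1,0)
save('wrist','w2')
E
```

```text
t 3.52 [0.524 0.294 0.22 ] F [-0.4 -0.3 -0.2] op 0.0549
t 4.62 [0.5246 0.2953 0.15  ] F [0.8 0.4 0.1] op 0.0553
t 5.40 [0.5247 0.2959 0.0992] F [ 1.1  0.1 -0.5] op 0.0549
t 5.82 [0.525  0.296  0.0998] F [-0.7 -0.2  2.5] op 0.0178
t 6.67 [0.5243 0.2951 0.1693] F [ 0.3  0.4 -1.4] op 0.0178
```

View pics/w2.png

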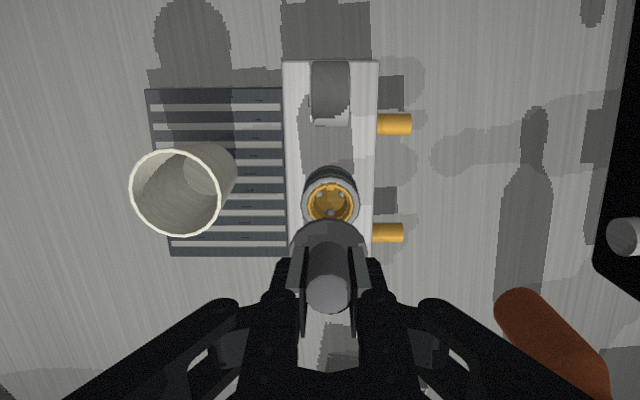

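The cap is held and the coupler's brass mouth is open at about (330,203). Next it goes in the dish.

```bash
python3 - <<'E'
from h import *
f=load('w2'); w=cloud(f)
m=(abs(w[...,0]-.5246)<.03)&(abs(w[...,1]-.2956)<.03)&(abs(w[...,2]-.0875)<.0035)
print(m.sum(),cv2.minEnclosingCircle((w[m][:,:2]*1000).astype(np.float32)), w[m].min(0),w[m].max(0))
X,Y=.548,.021
goto([X,Y,.17],-4.3,.25)
goto([X,Y,.027],-4.3,.12)
ctrl.gripper_to(.04); st()
goto([X,Y,.17],-4.3,.15,0)
save('wrist','w3')
E
```

```text
1253 ((524.7892456054688, 295.5995788574219), 21.34284782409668) [0.50364394 0.27995222 0.08400361] [0.54583096 0.31689139 0.09025863]
t 8.22 [0.5484 0.0197 0.1698] F [ 0.2  0.3 -0.4] op 0.0182
t 9.82 [0.5474 0.0207 0.0265] F [-0.6  0.3  0.8] op 0.0179
t 10.16 [0.5473 0.0208 0.0262] F [ 0.5  0.2 -0.7] op 0.0397
t 11.27 [0.5473 0.0206 0.169 ] F [-0.3 -0.6  0.5] op 0.0404
```

View pics/w3.png

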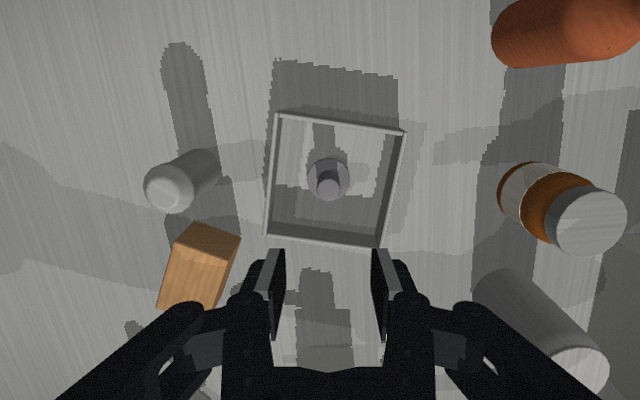

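The cap stands in the dish at (329,180). The sleeve is next.

```bash
python3 - <<'E'
from h import *
ctrl.gripper_to(.062)
goto([.5247,.2956,.16],-4.3,.25)
goto([.5247,.2956,.060],-4.3,.1)
ctrl.gripper_to(0.03); st()
p=np.array(ctrl.sense()['tcp_pos'])
r=ctrl.move_l([.5247,.2956,p[2]-.0135],quat(-4.3),.02,threshold=20); print(r); st()
ctrl.hold(.15); st()
ctrl.gripper_to(.062); st()
goto([.5247,.2956,.17],-4.3,.12,0)
save('wrist','w4')
f=load('w4'); w=cloud(f)
m=(abs(w[...,0]-.5247)<.024)&(abs(w[...,1]-.2956)<.024)&(w[...,2]>.06)
print(np.histogram(w[m][:,2],bins=np.arange(.06,.1,.003)))
crop('w4',270,140,390,260,5,'c5')
E
```

```text
t 13.16 [0.5244 0.2962 0.1602] F [-0.4 -0.1  0.2] op 0.0619
t 14.56 [0.5245 0.2951 0.0596] F [ 0.5 -1.   0.2] op 0.0622
t 14.88 [0.5258 0.295  0.06  ] F [ 2.9 -0.5  2.2] op 0.0395
True
t 15.45 [0.5259 0.2949 0.0504] F [-1.5 -1.5  7.1] op 0.0399
t 15.60 [0.5259 0.2949 0.0505] F [-1.2 -1.9  6.9] op 0.0399
t 15.94 [0.5273 0.2939 0.0495] F [-0.6  0.5  0.1] op 0.0620
t 17.09 [0.5244 0.295  0.169 ] F [-0.2  0.1 -0.1] op 0.0620
(array([  47,   33,   46,   96,   50,   86, 1100,  732,  201,  424,    0,
          0,    0]), array([0.06 , 0.063, 0.066, 0.069, 0.072, 0.075, 0.078, 0.081, 0.084,
       0.087, 0.09 , 0.093, 0.096, 0.099]))
```

View pics/c5.png

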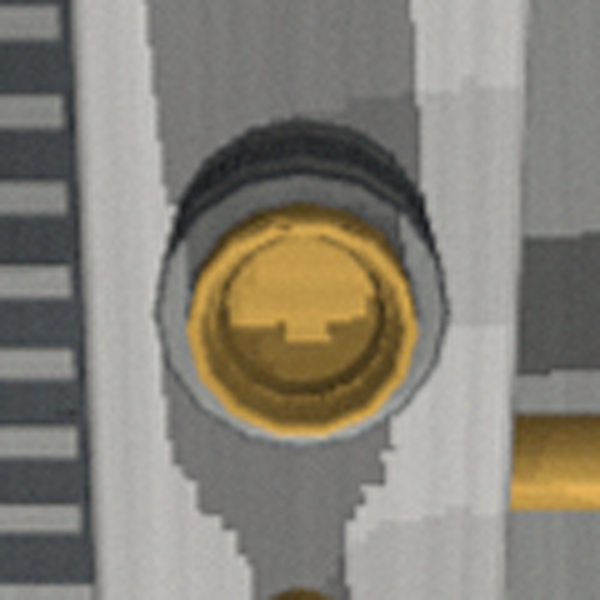

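The sleeve's top is at about 0.0795, 7.5 mm down, so it has latched. Next is the spout.

```bash
python3 - <<'E'
from h import *
ctrl.move_l([.5247,.2956,.24])
ctrl.move_ptp([.525,-.227,.25],quat(72.5)); st(); print(np.round(ctrl.sense()['joint_positions'],2))
ctrl.gripper_to(.05)
save('wrist','w5')
f=load('w5'); w=cloud(f)
def sel(b,zr):
    m=(w[...,0]>b[0])&(w[...,0]<b[1])&(w[...,1]>b[2])&(w[...,1]<b[3])&(w[...,2]>zr[0])&(w[...,2]<zr[1]); return w[m],m
P,m=sel((.48,.57,-.27,-.18),(.1,.115)); print(len(P),P.mean(0),cv2.minAreaRect((P[:,:2]*1000).astype(np.float32)))
P,m=sel((.38,.5,-.26,-.15),(.045,.11)); print(len(P),P.mean(0),P.min(0),P.max(0)); e=np.linalg.svd(P[:,:2]-P[:,:2].mean(0),full_matrices=0)[2][0]; print(np.degrees(np.arctan2(e[1],e[0])))
print(rect(w,.042,.004,(.47,.56,-.46,-.15)))
E
```

```text
t 19.73 [ 0.5252 -0.2258  0.2499] F [-1.1  0.1  0.1] op 0.0620
[ 1.06  0.55 -1.08  1.39  0.48  1.48  1.27]
1028 [ 0.52383936 -0.22571409  0.10808846] ((524.8729858398438, -226.2397918701172), (23.725444793701172, 33.7144775390625), 73.25603485107422)
1075 [ 0.46556882 -0.20836363  0.08831367] [ 0.43172187 -0.22476223  0.07603587] [ 0.49982127 -0.19372696  0.09272713]
-17.32097955364572
(8195, ((518.7966918945312, -305.9320983886719), (249.92140197753906, 60.59621047973633), 85.42064666748047))
```

View pics/w5.png

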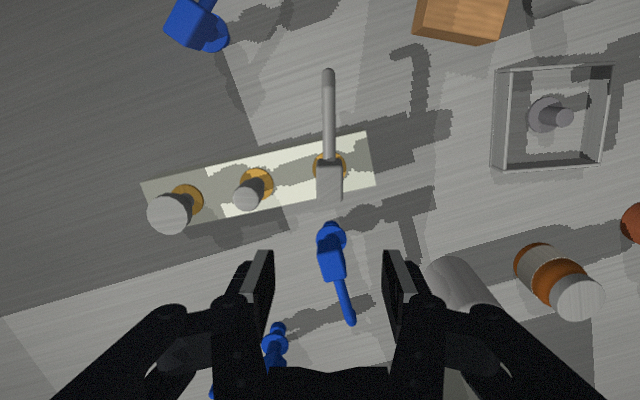

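Enlarged by the close view, the grey spout's head is at (329,180) with the outlet end at (328,72). Its centre is (0.525,-0.226) and the head measures 24x34 mm with its top at 108 mm, so it matches the description. I'll grasp it.

```bash
python3 - <<'E'
from h import *
goto([.5249,-.2262,.13],73,.2)
goto([.5249,-.2262,.075],73,.08)
ctrl.gripper_to(0.0); st()
p=np.array(ctrl.sense()['tcp_pos'])
goto([p[0],p[1],.20],73,.1,0); 
save('wrist','w6')
print(best([.5250,.2956,.2],86),best([.5250,.2956,.11],86))
E
```

```text
t 21.06 [ 0.5246 -0.2264  0.1301] F [ 0.2 -0.2  0.2] op 0.0500
t 22.13 [ 0.5248 -0.2264  0.0752] F [-1.   0.2  0.2] op 0.0501
t 22.48 [ 0.5248 -0.2263  0.0751] F [-0.8 -0.3  1.9] op 0.0235
t 23.88 [ 0.5242 -0.2263  0.1991] F [-0.4 -0.4 -2.7] op 0.0235
[(np.float64(0.5151701883022586), 86, array([ 0.11,  0.68, -1.12,  1.38,  0.61,  1.45,  0.52])), (np.float64(2.3852324197967403), 266, array([-0.16,  0.5 , -0.57,  1.39,  0.27,  1.33, -2.39]))] [(np.float64(0.4966143685711455), 86, array([ 0.08,  0.72, -1.  ,  1.51,  0.62,  1.26,  0.5 ])), (np.float64(2.3960905095968807), 266, array([-0.21,  0.56, -0.49,  1.52,  0.28,  1.14, -2.4 ]))]
```

View pics/w6.png

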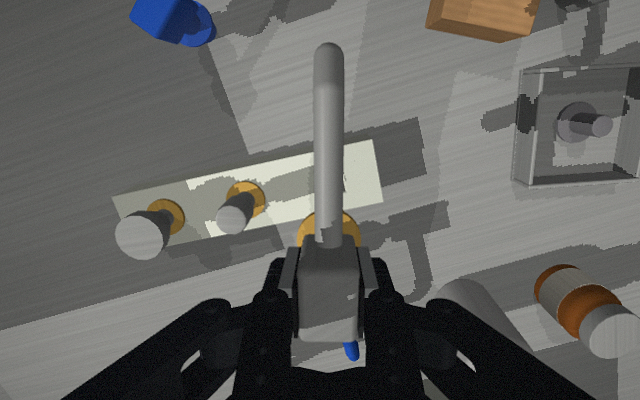

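```bash
python3 - <<'E'
from h import *
goto([.5242,-.2263,.215],73,.15,0)
goto([.5250,.2956,.215],86,.2)
goto([.5250,.2956,.163],86,.1)
save('wrist','w7'); save('top','top1'); save('scene','sc1')
f=load('w7'); w=cloud(f)
# flange ring (z ~ .098+.032=.13) and sleeve/mouth
for zr in ((.122,.136),(.084,.092),(.076,.083)):
    m=(abs(w[...,0]-.525)<.03)&(abs(w[...,1]-.2956)<.03)&(w[...,2]>zr[0])&(w[...,2]<zr[1]); P=w[m]
    if len(P)>5: print(zr,len(P),P.min(0).round(4),P.max(0).round(4),cv2.minEnclosingCircle((P[:,:2]*1000).astype(np.float32)))
crop('top1',170,160,270,260,5,'c7')
E
```

```text
t 24.18 [ 0.525  -0.2262  0.2156] F [ 0.2  0.2 -1.8] op 0.0234
t 27.19 [0.5247 0.2963 0.2151] F [ 0.3  0.3 -1.5] op 0.0232
t 28.11 [0.5251 0.2956 0.1634] F [ 0.  -1.  -1.9] op 0.0234
(0.122, 0.136) 700 [0.509  0.2774 0.13  ] [0.531  0.3134 0.136 ] ((525.3244018554688, 295.3731384277344), 18.011266708374023)
(0.084, 0.092) 193 [0.512  0.2792 0.084 ] [0.5297 0.3107 0.09  ] ((524.5531005859375, 295.1482238769531), 16.143123626708984)
(0.076, 0.083) 595 [0.5059 0.2739 0.0761] [0.5355 0.316  0.083 ] ((524.8074340820312, 294.83306884765625), 21.457836151123047)
```

View pics/w7.png

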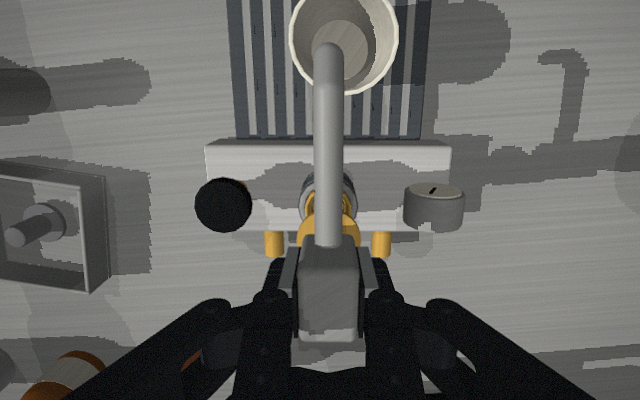

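```bash
python3 - <<'E'
from h import *
crop('sc1',320,90,440,210,5,'c8')
E
```

```text
(no output)
```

View pics/c8.png

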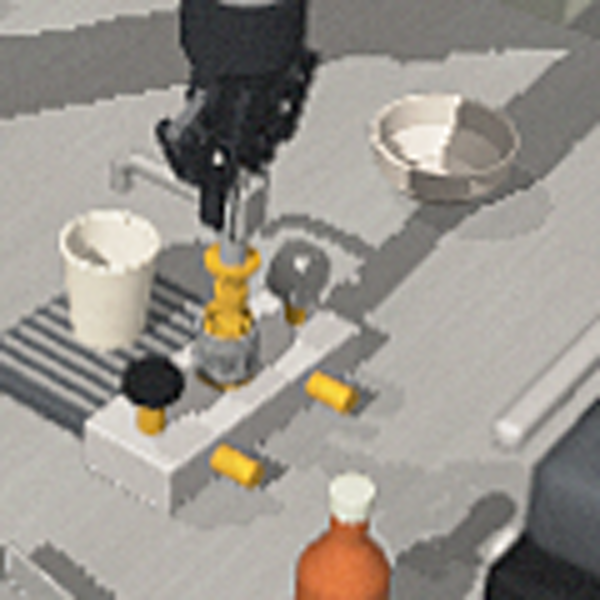

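The spout hangs over the mouth. In the same picture the flange centre is (0.5253,0.2954) and the coupler's is (0.5247,0.295), so they agree within 1 mm. I'll insert it.

```bash
python3 - <<'E'
from h import *
r=ctrl.move_l([.5247,.2954,.142],quat(86),.04,threshold=8); print(r); st()
if not r:
    r=ctrl.move_l([.5247,.2954,.1175],quat(86),.03,threshold=22); print(r); st()
    ctrl.hold(.2); st()
    save('wrist','w8'); save('scene','sc2')
    crop('sc2',320,90,440,210,5,'c9')
E
```

```text
False
t 28.93 [0.5248 0.2955 0.1426] F [-1.1 -1.1  3.3] op 0.0230
False
t 29.89 [0.5246 0.2957 0.1209] F [-5.  -5.9 18.5] op 0.0231
t 30.09 [0.5247 0.2957 0.1209] F [-4.5 -4.5 18.7] op 0.0229
```

View pics/c9.png

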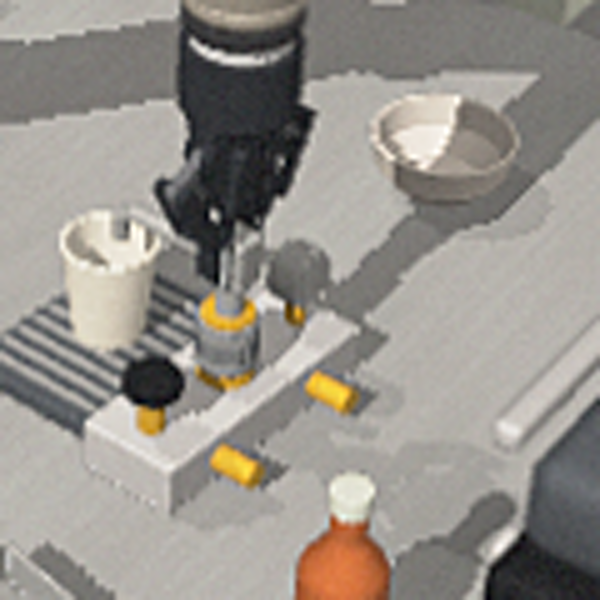

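The plug is at home height, since the TCP reads 0.1209 and 0.121 is expected. I'll check the sleeve.

```bash
python3 - <<'E'
from h import *
w=cloud(load('w8'))
m=(abs(w[...,0]-.5247)<.024)&(abs(w[...,1]-.2954)<.024)&(w[...,2]>.06)&(w[...,2]<.1)
print(np.histogram(w[m][:,2],bins=np.arange(.06,.101,.002)))
crop('w8',270,150,390,250,5,'c10')
E
```

```text
(array([ 11,   8,  45,  11,  50,  11,  50,  17,  75,  31,  34,  21,  22,
       449, 136, 146, 551,   3,   0,   0]), array([0.06 , 0.062, 0.064, 0.066, 0.068, 0.07 , 0.072, 0.074, 0.076,
       0.078, 0.08 , 0.082, 0.084, 0.086, 0.088, 0.09 , 0.092, 0.094,
       0.096, 0.098, 0.1  ]))
```

View pics/c10.png

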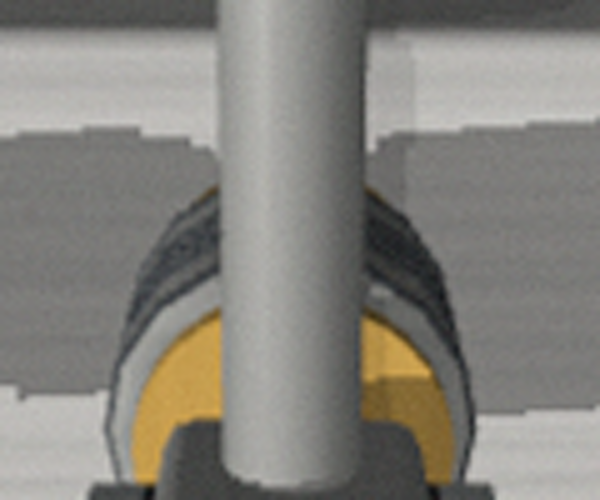

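The sleeve top is at 0.087, so it has sprung forward. I'll release and retreat.

```bash
python3 - <<'E'
from h import *
ctrl.gripper_to(.055); st(); p=ctrl.sense()['tcp_pos']
ctrl.move_l([p[0],p[1],.25],quat(86),.12); ctrl.hold(.3); st()
save('wrist','w9'); save('top','top9'); save('scene','sc9')
w=cloud(load('w9')); 
def sel(b,zr):
    m=(w[...,0]>b[0])&(w[...,0]<b[1])&(w[...,1]>b[2])&(w[...,1]<b[3])&(w[...,2]>zr[0])&(w[...,2]<zr[1]); return w[m]
P=sel((.50,.55,.27,.32),(.145,.165)); print('head',len(P),P.mean(0),P.max(0),cv2.minAreaRect((P[:,:2]*1000).astype(np.float32)))
P=sel((.42,.5,.27,.33),(.115,.15)); e=np.linalg.svd(P[:,:2]-P[:,:2].mean(0),full_matrices=0)[2][0]; print(np.degrees(np.arctan2(e[1],e[0])),P.min(0))
P=sel((.50,.55,.27,.32),(.075,.1)); print(np.histogram(P[:,2],bins=np.arange(.074,.1,.002)))
crop('top9',155,160,355,290,4,'c11')
E
```

```text
t 30.60 [0.5245 0.2952 0.1166] F [-1.   0.2 -0.4] op 0.0551
t 32.16 [0.5244 0.295  0.2496] F [ 0.5 -0.3 -1.1] op 0.0547
head 1434 [0.52309629 0.29593441 0.15552558] [0.541893   0.308492   0.15835809] ((524.6246337890625, 295.7460021972656), (23.823637008666992, 33.75847625732422), 86.45185852050781)
-4.31257390928474 [0.42798647 0.29188236 0.12391214]
(array([  7,  23,   8,   6,   1,  11, 198,  66,   7,  95, 114,   1,   0]), array([0.074, 0.076, 0.078, 0.08 , 0.082, 0.084, 0.086, 0.088, 0.09 ,
       0.092, 0.094, 0.096, 0.098, 0.1  ]))
```

View pics/w9.png

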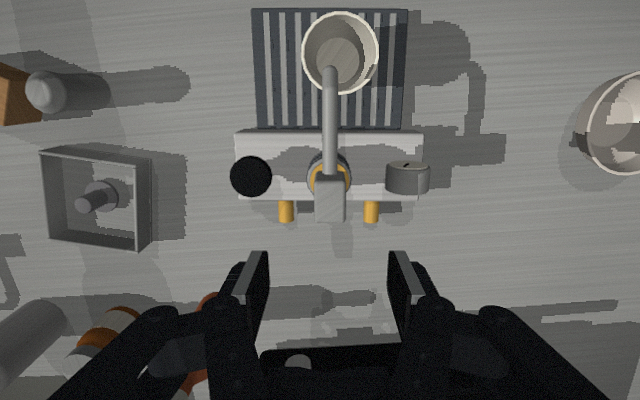

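View pics/sc9.png

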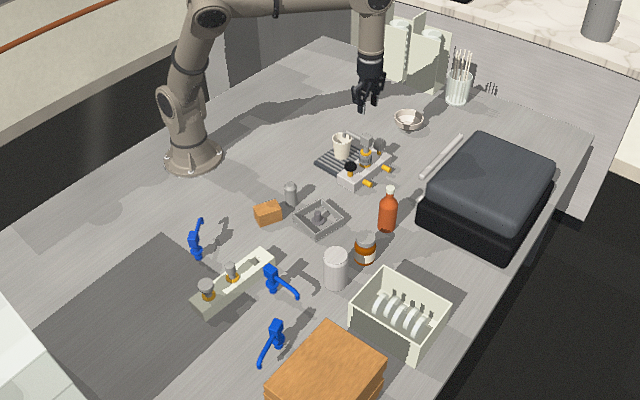

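```bash
python3 - <<'E'
from h import *
ctrl.finish_job(); st()
E
```

```text
the job is handed in; nothing more can be done
the job is handed in; nothing more can be done
```

I completed the task and handed the job in at about 32 s of the 72 s allowed. `finish_job()` gives no verdict, so I only have my own last checks, and none of them failed or disagreed:

- **Dust cap:** it stands upright near the middle of the dish, let go of.
- **Sleeve:** pulled back, it stayed about 7.5 mm down by itself. After the spout went in, its top was back at 87 mm, which is fully forward.
- **Spout position:** it is let go of. The axis is within about 1 mm of the coupler axis, and the outlet is within about 1° of the manifold's -x, over the tray.
- **Spout depth:** the plug tip is about 30.5 mm below the mouth, against the 28.5 mm needed. That 2 mm margin is about as large as the 2 mm camera calibration error. The gripper height when it was pushed home agrees with it being fully seated.
- **Everything else:** the blank, rinser, cup, other bystanders and blue look-alikes look undisturbed in the last pictures. I judged this by eye.

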